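# Empty the clearing tray into the waste bin and put it back on its stand

## Task

Pick up the wooden tray by its handle and tip the used soap cartons and miniature bottles out of it, all four into the steel waste bin, without picking the pieces up in the gripper. Then seat the empty tray level on its stand, lip away from the back rail, both pegs up through the drain holes and the tray fully down, and let go. Leave the pump bottle, the jars and the tumbler where they stand.

Things in the scene. Friction and masses are not known exactly. Their poses are not given: they have to be found in the camera images.
- tray: loose wooden tray, 190 (x) x 128 x 123 mm high over its handle, 0.3 kg. Origin: centre of underside. Walls at both sides and at +x, 46 mm high, 6 to 8 thick; floor 8 mm; the -x end is open, its last 35 mm of floor rising 5 mm to a lip. A bridge handle crosses at x = +20 mm, 77 mm clear above the floor: pieces slide out under it. Two round drain holes, 20 mm, at x = -32.5 and +67.5 mm, y = 0
- tray_handle (a point): middle of the tray's bridge handle, 103 mm above the tray's underside. The handle is a flat bar 12 mm thick and 34 mm tall, free over 108 mm across the tray (y), its top canted back by 0.5 rad (29 degrees) towards the back wall (+x): the unit vector up along its flat faces is (0.479, 0, 0.878) in the tray's frame, their normal (0.878, 0, -0.479)
- tray_lip (a point): middle of the tray's pouring lip at its open -x end, 95 mm ahead of the tray's middle, 12 mm above the underside
- tray_hole_front (a point): centre of the drain hole nearer the lip, at the underside of the tray's floor
- tray_hole_back (a point): centre of the drain hole nearer the back wall, at the underside of the tray's floor
- bin: fixed open square steel waste bin, 180 x 180 x 120 mm high outside, walls and floor 5 mm. Origin at the centre of its underside
- stand: fixed grey plinth 210 (x from -97 to +113 mm) x 130 x 22 mm high; back rail at its +x end, 10 mm thick, top at 45 mm, inner face at x = +103. Two steel pegs 14 mm across, 17 mm above the plinth, top 8 mm tapered, at x = -32.5 and +67.5 mm, y = 0. Origin: centre of underside. The tray belongs on it with axes parallel, back wall by the rail, pegs through its holes, underside flat on the plinth
- stand_peg_front (a point): centre of the foot of the peg farther from the back rail, at the plinth's top
- stand_peg_back (a point): centre of the foot of the peg nearer the back rail, at the plinth's top
- carton1: small used soap carton, cardboard with a gilt band, 62 x 42 x 28 mm, 40 g. Origin at the centre of its underside (as built, lying flat), x along its length. Starts lying flat on the tray's floor, at any of four spots
- carton2: small used soap carton, cardboard with a gilt band, 62 x 42 x 28 mm, 40 g. Origin at the centre of its underside (as built, lying flat), x along its length. Starts lying flat on the tray's floor, at any of four spots
- flask1: used square miniature bottle lying down, amber with a gilt cap, 64 x 36 x 28 mm, 50 g. Origin at the centre of its underside (as built, lying flat), x along its length. Starts lying flat on the tray's floor, at any of four spots
- flask2: used square miniature bottle lying down, amber with a gilt cap, 64 x 36 x 28 mm, 50 g. Origin at the centre of its underside (as built, lying flat), x along its length. Starts lying flat on the tray's floor, at any of four spots
- pump: white soap pump bottle, 62 mm across, 190 mm tall with its brass spout reaching 39 mm to its -x, 0.5 kg. Loose bystander, to be left where it stands. Origin at the centre of its foot.
- jar1: low glass jar with brass lid, 72 mm across, 78 mm tall, 0.35 kg. Loose bystander, to be left where it stands. Origin at the centre of its foot.
- jar2: a second jar, the same: 72 mm across, 78 mm tall. Loose bystander, to be left where it stands. Origin at the centre of its foot.
- tumbler: white ceramic tumbler, 72 mm across at the mouth, 100 mm tall, 0.25 kg. Loose bystander, to be left where it stands. Origin at the centre of its foot.

How it is judged:
By the outcome, as a careful person would: the job done as asked, in the order asked, and still so for the second after the job is handed in, with the robot touching nothing.
It also fails if it takes over 58 s, if anything falls off the work surface, if the arm or the gripper's body presses on something with over 40 N, if the wrist force passes 120 N, or if a joint passes its speed limit or range.

## Robot

A 7-joint arm with a two-finger parallel gripper is mounted at the origin on the work surface. World frame = base frame: x ahead of the robot, y to its left, z up, the work surface at z = 0. Lengths are in m, angles in rad, forces in N, time in s.
With the tool pointing down it reaches from about 0.425 to 0.975 m from the base axis. Payload 16.7 kg.
Tool frame: the origin (TCP) lies at the very end of the fingers, on their centre line; the grasp point (between the pads) lies manip.tcp_to_grasp behind it (manip.tcp_to_grasp is the distance from the TCP to the grasp point, in m); z points along the fingers, y is the line along which they close (so a half turn about z gives the same grasp; the last joint's range is limited). The gripper opens to 85 mm and grips with 20 to 120 N. Pads are 22 mm wide; open, the fingers measure 114 mm over their backs; the gripper's body (76 mm by 85 mm) begins 54 mm behind the grasp point. The pads swing forward as they close: fully open they stand 13 mm farther back than shut.
Start: joints at [1.063, 0.426, 0.074, 1.606, -0.034, 1.111, -0.067], TCP at [0.236, -0.632, 0.231] pointing down, gripper open.
Joint ranges: [-2.85, 2.85], [-0.5, 2.14], [-1.23, 1.37], [0.21, 2.46], [-1.02, 4.16], [0.16, 2.05], [-2.73, 2.73]. Speed limits (rad/s): [1.89, 1.89, 2.39, 2.39, 3.01, 3.01, 3.01].

## Interface

Orientations are given as a rotation vector (axis times angle).
In Python, from workcell import monitor, optics, manip gives the robot as it stands.
- The arm moves only by the tool arm_command, never from a script. Its argument "series" is a list of rows, each a list of 7 numbers: the turn, a rotation vector about the tool's x, y, z as a fraction of full scale, then the shift along the tool's x, y, z as a fraction of full scale, then the opening, from 0 (shut) to 1 (fully open). In form: [[rx, ry, rz, x, y, z, hand], ...]. A call has 1 to 10 rows; each row shifts and turns the commanded pose from where the row before left it, along the tool's axes as they then stand; what a row does not reach is not made up. Full scale, the value 1, is 0.02 m for a shift and 4 degrees for a turn. A row lasts 1/8 s, in which the tool goes at most 62.5 mm and 10.7 degrees, less where a joint would pass 70% of its speed; a pose out of reach is approached as far as the arm can. A call with a number of a shift or a turn outside -1 to 1 is refused whole. A call with a gripper value outside its range is refused whole. The fingers move at their own pace and stop on an object; "squeeze" is the grip in N (left out, the last holds). Time passes only in rows, so rows that do not move let the fingers close. It gives the time, the measured TCP pose, the force, the opening and the grip force at its end, in the units of the state.
- monitor.state(): the state, without advancing time (a new reading comes with each control period).
- optics.snapshot(name): name is "side" or "top" or "wrist"; returns the picture (384x512x3 uint8, red, green, blue); there is no depth.
- optics.camera_info(name): a dict with "mtx" (3x3 intrinsics, pixels), "T" (4x4, takes a point from camera to world coordinates); the wrist camera has in their place "hand_eye" (4x4, takes a point from camera to tool coordinates, whose origin is the TCP and whose axes are the flange's). Camera axes: x right, y down, z forward; pixel columns grow to the right and rows downward; lengths in m; the calibration is good to about 2 mm. A picture is of the moment at which its call begins: read the wrist's pose just before it. camera_info takes no time and is no camera call.
- manip.finish_job(): hands the job in; it is judged then, once.
The state is a dict: "time": time; "joints": joint angles; "joint_velocities": joint speeds; "effort": joint torques, N m; "tcp_pos": TCP position; "tool_rot": TCP orientation; "ft_force": force on the tool from outside, world axes, zero at the start; "moment": the same for the moment, N m; "finger_gap": finger opening in m; "grasp_force": force on a finger pad.
Only numpy, scipy, OpenCV 4.12 (cv2) and the standard library are available. Lean on these libraries where they do the work, as an engineer would, in place of code of your own. Each camera call takes 0.05 s, during which the arm holds its last target. There are 200 camera calls.

## Working session

There is one attempt and no reset: what is moved stays moved. The work goes in short steps, Python scripts to look and compute and a tool call to move; the robot and the scene stay as the last step left them, time stands still between calls to the robot, and variables do not carry over. Pictures are saved under pics/ and viewed, at most 10 in all, crops included, and the job is handed in when it is done.

Besides the shell and the picture viewer there is one more tool, called after "Call:" by a JSON object that holds its "fn" and its "kwargs", one argument or row to a line. arm_command: Moves the arm, as the interface text tells. Its arguments: {"type":"object","properties":{"series":{"type":"array"},"squeeze":{"type":"number"}},"required":["series"]}

```bash
mkdir -p pics; ls
python3 - <<'E'
from workcell import monitor, optics, manip
import cv2,numpy as np
np.set_printoptions(precision=4,suppress=True)
s=monitor.state();print(s);print(manip.tcp_to_grasp)
for n in("side","top","wrist"):
    cv2.imwrite(f"pics/{n}0.png",optics.snapshot(n)[:,:,::-1]);print(n,optics.camera_info(n))
E
```

```text
pics
{'time': 0.0, 'joints': array([ 1.0635,  0.4267,  0.0738,  1.6066, -0.0341,  1.1108, -0.0671]), 'joint_velocities': array([-0.0016,  0.0016, -0.0003, -0.0003, -0.0003,  0.0004, -0.0006]), 'effort': array([ -0.0022, -94.9823,   3.7593, -46.351 ,   0.0192,   0.0102,
         0.    ]), 'tcp_pos': array([ 0.2362, -0.6319,  0.2306]), 'tool_rot': array([-3.0902, -0.5588,  0.0005]), 'ft_force': array([ 0.0187,  0.0121, -0.3179]), 'moment': array([0.0335, 0.0196, 0.027 ]), 'grasp_force': 0.0, 'finger_gap': 0.0855531870315741}
0.0187
side {'mtx': array([[491.2007,   0.    , 261.6058],
       [  0.    , 491.2007, 188.3638],
       [  0.    ,   0.    ,   1.    ]]), 'T': array([[-0.9468, -0.2361,  0.2186,  0.2484],
       [-0.3217,  0.6778, -0.6612,  0.8708],
       [ 0.0079, -0.6963, -0.7177,  1.0415],
       [ 0.    ,  0.    ,  0.    ,  1.    ]])}
top {'mtx': array([[374.7256,   0.    , 256.9638],
       [  0.    , 374.7256, 186.8494],
       [  0.    ,   0.    ,   1.    ]]), 'T': array([[-0.0293, -0.9982,  0.0518,  0.4529],
       [-0.9996,  0.0289, -0.0078, -0.0192],
       [ 0.0063, -0.052 , -0.9986,  1.3483],
       [ 0.    ,  0.    ,  0.    ,  1.    ]])}
wrist {'mtx': array([[308.947 ,   0.    , 252.9366],
       [  0.    , 308.947 , 193.096 ],
       [  0.    ,   0.    ,   1.    ]]), 'hand_eye': array([[ 0.0006, -0.9628, -0.2704,  0.0697],
       [ 1.    ,  0.0008, -0.0008,  0.0006],
       [ 0.0009, -0.2704,  0.9628, -0.1425],
       [ 0.    ,  0.    ,  0.    ,  1.    ]])}
```

Run:
```python
import cv2
for n in("side","top"):
    a=cv2.imread(f"pics/{n}0.png");cv2.imwrite(f"pics/{n}0b.png",cv2.resize(a,(800,600),interpolation=cv2.INTER_CUBIC))
```

```text
(no output)
```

View pics/side0b.png

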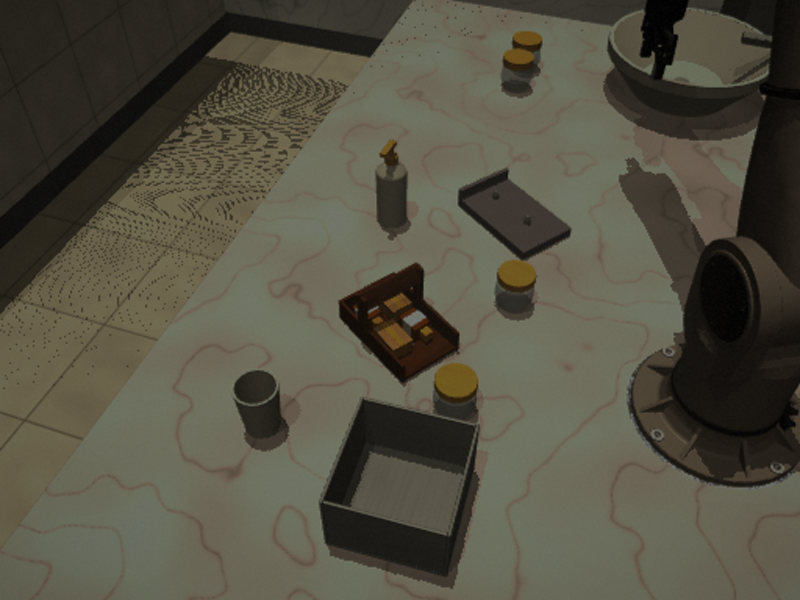

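View pics/top0b.png

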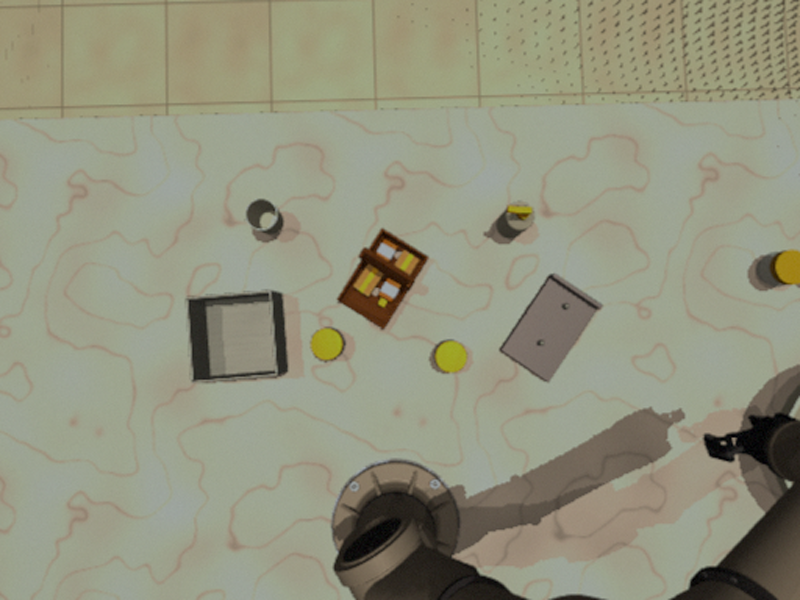

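The side view shows the tray near (400,320), the bin at (400,490), the stand at (515,210), and jars at (515,285) and (455,390). The top view agrees: tray at (383,278), bin at (238,337), stand at (550,327). In both, the lip faces lower-left. I'll zoom in to get accurate pixels.

Run:
```python
import cv2,numpy as np
def tile(n,x,y):
    a=cv2.imread(f"pics/{n}0.png")[y:y+75,x:x+100]
    a=cv2.resize(a,None,fx=4,fy=4,interpolation=cv2.INTER_CUBIC)
    a=cv2.convertScaleAbs(a,alpha=1.8)
    return a
im=np.vstack([np.hstack([tile("top",195,143),tile("top",305,172)]),np.hstack([tile("side",205,168),tile("side",280,100)])])
cv2.imwrite("pics/c1.png",im)
```

```text
(no output)
```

View pics/c1.png

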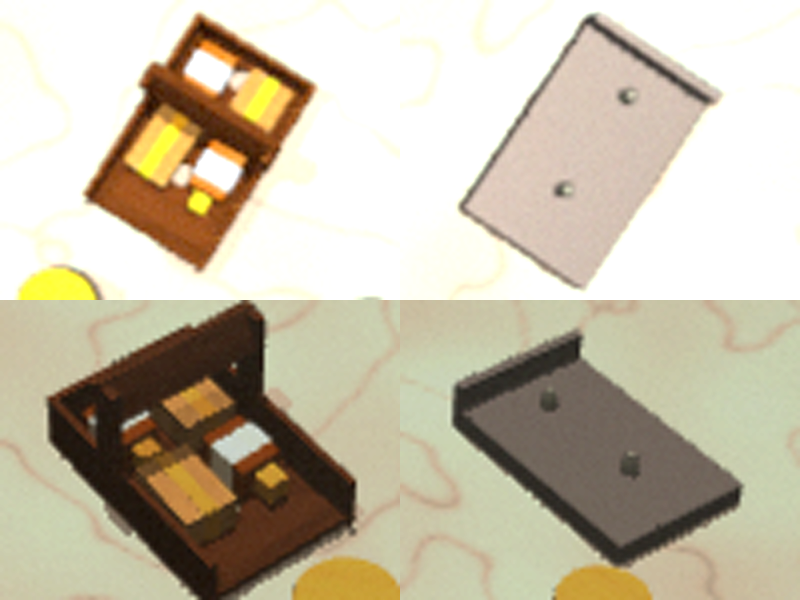

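The crop shows the tray (lip end lower-left, all four pieces lying in it) and the stand (rail upper-right, both pegs visible). I'll fit poses to these corner pixels.

```bash
cat > h.py <<'E'
import numpy as np, cv2
from scipy.optimize import least_squares
from scipy.spatial.transform import Rotation as R
from workcell import monitor, optics, manip
np.set_printoptions(precision=4,suppress=True)
CI={n:optics.camera_info(n) for n in("side","top","wrist")}
def proj(n,P,T=None):
    c=CI[n]; T=c["T"] if T is None else T
    p=(np.asarray(P)-T[:3,3])@T[:3,:3]
    q=p@c["mtx"].T
    return q[:,:2]/q[:,2:]
def tcpT(s=None):
    s=s or monitor.state(); T=np.eye(4);T[:3,:3]=R.from_rotvec(s["tool_rot"]).as_matrix();T[:3,3]=s["tcp_pos"];return T
def wristT(s=None): return tcpT(s)@CI["wrist"]["hand_eye"]
def place(v,P):  # v=x,y,z,yaw
    return R.from_euler("z",v[3]).apply(np.asarray(P,float))+v[:3]
def fit(obs,v0,zfix=None):
    # obs: list (view, T or None, pts Nx3 m, px Nx2)
    def f(v):
        v=np.array(v)
        if zfix is not None: v[2]=zfix
        return np.concatenate([(proj(n,place(v,P),T)-px).ravel() for n,T,P,px in obs])
    r=least_squares(f,v0,loss="soft_l1");return r.x,f(r.x).reshape(-1,2)
E
cat > f1.py <<'E'
from h import *
a=np.array
tt=a([[95,64,46],[95,-64,46],[-95,64,46],[-95,-64,46]])/1e3
tp=a([[198,14],[315,87],[88,196],[200,270]])/4+a([195,143])
ts=a([[-95,-64,46],[-95,-64,0],[95,64,46],[95,64,0]])/1e3
sp=a([[355,187],[352,232],[50,102],[53,142]])/4+a([205,168])
v,r=fit([("top",None,tt,tp),("side",None,ts,sp)],[.55,0,0,-.6]);print("tray",v);print(r.round(1).tolist())
st=a([[113,65,45],[113,-65,45],[-97,65,22],[-97,-65,22],[-32.5,0,39],[67.5,0,39]])/1e3
stp=a([[192,14],[318,97],[63,207],[183,287],[165,189],[229,95]])/4+a([305,172])
ss=a([[113,65,45],[113,-65,45],[-97,-65,22],[-97,-65,0],[113,65,0],[-32.5,0,39],[67.5,0,39]])/1e3
ssp=a([[53,85],[180,35],[340,188],[338,207],[55,124],[231,154],[149,88]])/4+a([280,100])
v,r=fit([("top",None,st,stp),("side",None,ss,ssp)],[.5,-.4,0,-.6]);print("stand",v);print(r.round(1).tolist())
k=.64
bt=a([[90,90,120],[90,-90,120],[-90,90,120],[-90,-90,120]])/1e3
bp=a([[188,297],[280,291],[194,381],[287,376]])*k
bs=a([[90,90,120],[90,-90,120],[-90,90,120],[-90,-90,120],[90,90,0],[-90,90,0]])/1e3
bsp=a([[322,503],[363,400],[449,532],[479,420],[328,544],[447,572]])*k
v,r=fit([("top",None,bt,bp),("side",None,bs,bsp)],[.45,.3,0,0]);print("bin",v);print(r.round(1).tolist())
def one(n,h,pt,ps):
    v,r=fit([("top",None,a([[0,0,h]]),a([pt])*k),("side",None,a([[0,0,h]]),a([ps])*k)],[.5,0,0,0]);print(n,v[:3],abs(r).max())
one("jarA",.078,[327,344],[456,380]); one("jarB",.078,[450,357],[516,275]); one("tumbler",.1,[262,213],[257,390]);one("pump",.19,[517,210],[391,150])
E
python3 f1.py
```

```text
tray [ 0.5518  0.0112 -0.0056 -0.6112]
[[0.3, -0.7], [1.5, 1.0], [-2.2, -1.1], [0.4, 0.6], [0.8, 0.0], [0.6, -0.3], [-1.0, -0.0], [-0.8, 1.0]]
stand [ 0.4237 -0.3576 -0.0013 -0.6376]
[[1.8, -0.8], [1.1, -0.3], [-1.0, 0.1], [-0.6, 1.3], [0.1, 0.3], [0.1, 0.3], [0.0, -0.2], [-1.0, -1.2], [0.8, -0.3], [0.2, 0.1], [-1.2, 0.8], [-0.3, 0.6], [0.1, 0.7]]
bin [ 0.4355  0.319  -0.0133  0.0679]
[[2.6, 0.1], [-2.0, -1.3], [3.1, 0.8], [-1.8, -1.4], [-0.3, -1.2], [-1.0, -2.3], [2.1, 1.1], [0.1, 1.7], [-0.2, -0.9], [0.8, 1.2]]
jarA [ 0.411   0.1354 -0.0022] 0.059072694912202905
jarB [ 0.3755 -0.13   -0.0037] 0.2086238091320638
tumbler [ 0.6936  0.2665 -0.0083] 1.1744732405579725
pump [ 0.6665 -0.2648 -0.0023] 1.3110580330855726
```

```bash
cat >> h.py <<'E'
def plan(p1,R1,hand=1,n=None,s=None,start=None):
    T=tcpT(s) if start is None else start
    p1=np.asarray(p1,float);R1=np.asarray(R1,float)
    w=R.from_matrix(T[:3,:3].T@R1).as_rotvec(); d=p1-T[:3,3]
    n=n or int(np.ceil(max(abs(w).max()/np.deg2rad(4),np.linalg.norm(d)/.02)+1e-6))
    Rc=T[:3,:3]; dR=R.from_rotvec(w/n).as_matrix(); rows=[]
    for i in range(n):
        x=Rc.T@d/n; Rc=Rc@dR
        rows.append(np.round(np.r_[w/n/np.deg2rad(4),x/.02,hand],2).tolist())
    print(n,"rows, dist %.3f rot %.1f"%(np.linalg.norm(d),np.rad2deg(np.linalg.norm(w))))
    for i in range(0,n,10): print(str(rows[i:i+10]).replace(" ",""))
def Rtool(yaw,tilt):
    """tool orientation when holding tray at yaw, tray pitched lip-down by tilt; tool x=tray y"""
    Rt=(R.from_euler("z",yaw)*R.from_euler("y",-tilt)).as_matrix()
    z=-np.array([.479,0,.878]);y=np.array([.878,0,-.479]);z/=np.linalg.norm(z);y/=np.linalg.norm(y)
    return Rt@np.c_[np.cross(y,z),y,z],Rt
def tcp_for(yaw,tilt,P,tp,up=0.):
    """tool pose so that tray point tp (tray frame) is at world P; grasp centre offset 'up' along the bar"""
    Rr,Rt=Rtool(yaw,tilt)
    G=np.array([.020,0,.103])+up*np.array([.479,0,.878])
    g=np.asarray(P)+Rt@(G-np.asarray(tp))
    return g+Rr[:,2]*manip.tcp_to_grasp,Rr
E
python3 - <<'E'
from h import *
Rd,_=Rtool(-.638,.5)
print(Rd)
plan([.44,-.34,.24],Rd)
E
```

```text
[[ 0.5956  0.8033  0.0005]
 [ 0.8033 -0.5956 -0.0003]
 [-0.      0.0006 -1.    ]]
18 rows, dist 0.356 rot 32.9
[[-0.0,-0.0,-0.46,0.81,-0.56,-0.03,1.0],[-0.0,-0.0,-0.46,0.83,-0.54,-0.03,1.0],[-0.0,-0.0,-0.46,0.85,-0.51,-0.03,1.0],[-0.0,-0.0,-0.46,0.86,-0.48,-0.03,1.0],[-0.0,-0.0,-0.46,0.88,-0.45,-0.03,1.0],[-0.0,-0.0,-0.46,0.89,-0.42,-0.03,1.0],[-0.0,-0.0,-0.46,0.91,-0.4,-0.03,1.0],[-0.0,-0.0,-0.46,0.92,-0.37,-0.03,1.0],[-0.0,-0.0,-0.46,0.93,-0.34,-0.03,1.0],[-0.0,-0.0,-0.46,0.94,-0.31,-0.03,1.0]]
[[-0.0,-0.0,-0.46,0.95,-0.28,-0.03,1.0],[-0.0,-0.0,-0.46,0.96,-0.25,-0.03,1.0],[-0.0,-0.0,-0.46,0.97,-0.22,-0.03,1.0],[-0.0,-0.0,-0.46,0.97,-0.19,-0.03,1.0],[-0.0,-0.0,-0.46,0.98,-0.15,-0.03,1.0],[-0.0,-0.0,-0.46,0.98,-0.12,-0.03,1.0],[-0.0,-0.0,-0.46,0.98,-0.09,-0.03,1.0],[-0.0,-0.0,-0.46,0.99,-0.06,-0.03,1.0]]
```

Call:
{"fn": "arm_command", "kwargs": {
  "series": [
    [0,0,-0.46,0.81,-0.56,-0.03,1],
    [0,0,-0.46,0.83,-0.54,-0.03,1],
    [0,0,-0.46,0.85,-0.51,-0.03,1],
    [0,0,-0.46,0.86,-0.48,-0.03,1],
    [0,0,-0.46,0.88,-0.45,-0.03,1],
    [0,0,-0.46,0.89,-0.42,-0.03,1],
    [0,0,-0.46,0.91,-0.4,-0.03,1],
    [0,0,-0.46,0.92,-0.37,-0.03,1],
    [0,0,-0.46,0.93,-0.34,-0.03,1],
    [0,0,-0.46,0.94,-0.31,-0.03,1]
  ]
}}

```text
time: 1.4
tcp_pos: [0.35, -0.4687, 0.2373]
tool_rot: [-2.961, -1.049, -0.0]
ft_force: [0.4, 0.4, 0.5]
finger_gap: 0.0855
grasp_force: 0.0
```

Call:
{"fn": "arm_command", "kwargs": {
  "series": [
    [0,0,-0.46,0.95,-0.28,-0.03,1],
    [0,0,-0.46,0.96,-0.25,-0.03,1],
    [0,0,-0.46,0.97,-0.22,-0.03,1],
    [0,0,-0.46,0.97,-0.19,-0.03,1],
    [0,0,-0.46,0.98,-0.15,-0.03,1],
    [0,0,-0.46,0.98,-0.12,-0.03,1],
    [0,0,-0.46,0.98,-0.09,-0.03,1],
    [0,0,-0.46,0.99,-0.06,-0.03,1],
    [0,0,0,0,0,0,1]
  ]
}}

```text
time: 2.52
tcp_pos: [0.4408, -0.3381, 0.2422]
tool_rot: [-2.801, -1.421, -0.001]
ft_force: [-0.4, 0.2, 0.3]
finger_gap: 0.0857
grasp_force: 0.0
```

Run:
```python
from h import *
import pickle
s=monitor.state();im=optics.snapshot("wrist");pickle.dump(s,open("w1.pkl","wb"))
cv2.imwrite("pics/w1.png",im[:,:,::-1]);print(s["tcp_pos"],s["joints"],s["time"])
Rr,_=Rtool(-.611,.0)
v=np.array([.5518,.0112,-.003]);p,Rr=tcp_for(-.611,0,v,[0,0,0]);print(p,p-Rr[:,2]*.09)
# viewing pose above tray, tool tilted, 90 mm back
print("tray px in wrist now",proj("wrist",place(np.r_[v,-.611],[[95,64,46],[-95,-64,46]]),wristT(s)))
plan(p-Rr[:,2]*.09,Rr)
```

```text
[ 0.4408 -0.3381  0.2422] [ 0.6997  0.2304 -0.1882  1.854   0.0484  1.0616 -0.139 ] 2.525
[0.5608 0.0049 0.0836] [ 0.5962 -0.0199  0.1626]
tray px in wrist now [[-215.0006  450.3003]
 [1358.291  -696.2302]]
19 rows, dist 0.364 rot 28.6
[[0.38,-0.0,-0.02,0.92,-0.17,0.21,1.0],[0.38,-0.0,-0.02,0.92,-0.16,0.21,1.0],[0.38,-0.0,-0.02,0.92,-0.15,0.22,1.0],[0.38,-0.0,-0.02,0.92,-0.15,0.22,1.0],[0.38,-0.0,-0.02,0.92,-0.14,0.22,1.0],[0.38,-0.0,-0.02,0.92,-0.13,0.23,1.0],[0.38,-0.0,-0.02,0.92,-0.13,0.23,1.0],[0.38,-0.0,-0.02,0.92,-0.12,0.23,1.0],[0.38,-0.0,-0.02,0.92,-0.11,0.24,1.0],[0.38,-0.0,-0.02,0.92,-0.1,0.24,1.0]]
[[0.38,-0.0,-0.02,0.92,-0.1,0.24,1.0],[0.38,-0.0,-0.02,0.92,-0.09,0.24,1.0],[0.38,-0.0,-0.02,0.92,-0.08,0.25,1.0],[0.38,-0.0,-0.02,0.92,-0.07,0.25,1.0],[0.38,-0.0,-0.02,0.92,-0.07,0.25,1.0],[0.38,-0.0,-0.02,0.92,-0.06,0.25,1.0],[0.38,-0.0,-0.02,0.92,-0.05,0.25,1.0],[0.38,-0.0,-0.02,0.92,-0.04,0.25,1.0],[0.38,-0.0,-0.02,0.92,-0.04,0.25,1.0]]
```

View pics/w1.png

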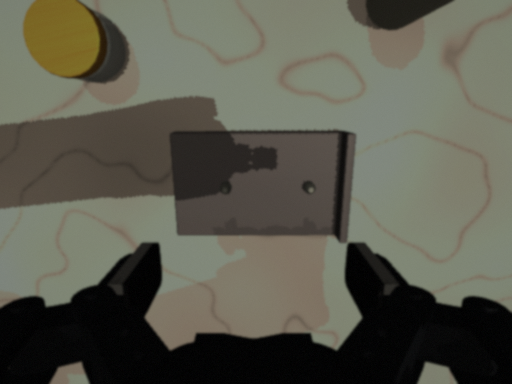

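The wrist view shows the stand square on: plinth corners (171,131) and (178,235), rail on the right at x≈350, peg tops at (226,186) and (310,186). Next, the tray.

Call:
{"fn": "arm_command", "kwargs": {
  "series": [
    [0.38,0,-0.02,0.92,-0.17,0.21,1],
    [0.38,0,-0.02,0.92,-0.16,0.21,1],
    [0.38,0,-0.02,0.92,-0.15,0.22,1],
    [0.38,0,-0.02,0.92,-0.15,0.22,1],
    [0.38,0,-0.02,0.92,-0.14,0.22,1],
    [0.38,0,-0.02,0.92,-0.13,0.23,1],
    [0.38,0,-0.02,0.92,-0.13,0.23,1],
    [0.38,0,-0.02,0.92,-0.12,0.23,1],
    [0.38,0,-0.02,0.92,-0.11,0.24,1],
    [0.38,0,-0.02,0.92,-0.1,0.24,1]
  ]
}}

```text
time: 3.82
tcp_pos: [0.5221, -0.1707, 0.2003]
tool_rot: [-2.577, -1.325, 0.176]
ft_force: [0.2, 0.4, 1.0]
finger_gap: 0.0855
grasp_force: 0.0
```

Call:
{"fn": "arm_command", "kwargs": {
  "series": [
    [0.38,0,-0.02,0.92,-0.1,0.24,1],
    [0.38,0,-0.02,0.92,-0.09,0.24,1],
    [0.38,0,-0.02,0.92,-0.08,0.25,1]
  ]
}}

```text
time: 4.2
tcp_pos: [0.5465, -0.1202, 0.188]
tool_rot: [-2.508, -1.297, 0.223]
ft_force: [-0.1, 0.3, -0.2]
finger_gap: 0.0853
grasp_force: 0.0
```

Run:
```python
from h import *
import pickle
s=monitor.state();im=optics.snapshot("wrist");pickle.dump(s,open("w2.pkl","wb"))
cv2.imwrite("pics/w2.png",im[:,:,::-1]);print(s["tcp_pos"],s["joints"],s["time"])
```

```text
[ 0.5465 -0.1202  0.188 ] [ 0.409   0.4876 -0.2993  1.6662 -0.0273  1.3122 -0.4841] 4.2
```

Call:
{"fn": "arm_command", "kwargs": {
  "series": [
    [0.38,0,-0.02,0.92,-0.07,0.25,1],
    [0.38,0,-0.02,0.92,-0.07,0.25,1],
    [0.38,0,-0.02,0.92,-0.06,0.25,1],
    [0.38,0,-0.02,0.92,-0.05,0.25,1],
    [0.38,0,-0.02,0.92,-0.04,0.25,1],
    [0.38,0,-0.02,0.92,-0.04,0.25,1]
  ]
}}

```text
time: 5.0
tcp_pos: [0.5954, -0.0195, 0.1636]
tool_rot: [-2.369, -1.238, 0.312]
ft_force: [-0.2, 0.3, -0.0]
finger_gap: 0.0853
grasp_force: 0.0
```

Run:
```python
from h import *
import pickle
s=monitor.state();im=optics.snapshot("wrist");pickle.dump(s,open("w3.pkl","wb"))
cv2.imwrite("pics/w3.png",im[:,:,::-1]);print(s["tcp_pos"],s["joints"],s["time"])
c=np.hstack([cv2.imread("pics/w2.png"),cv2.imread("pics/w3.png")])
c=cv2.convertScaleAbs(c,alpha=2);cv2.imwrite("pics/w23.png",cv2.resize(c,(800,300),interpolation=cv2.INTER_AREA))
v=np.array([.5518,.0112,-.002,-.611])
for k in(2,3):
    print(proj("wrist",place(v,np.array([[95,64,46],[95,-64,46],[-95,64,46],[-95,-64,46],[28,54,118],[28,-54,118]])/1e3),wristT(pickle.load(open(f"w{k}.pkl","rb")))).round().tolist())
```

```text
[ 0.5954 -0.0195  0.1636] [ 0.2926  0.6468 -0.3355  1.5155 -0.0959  1.4207 -0.5944] 5.0
[[346.0, -39.0], [334.0, 134.0], [139.0, -7.0], [151.0, 130.0], [225.0, -52.0], [229.0, 125.0]]
[[384.0, 115.0], [366.0, 275.0], [181.0, 112.0], [187.0, 231.0], [253.0, 132.0], [252.0, 284.0]]
```

View pics/w23.png

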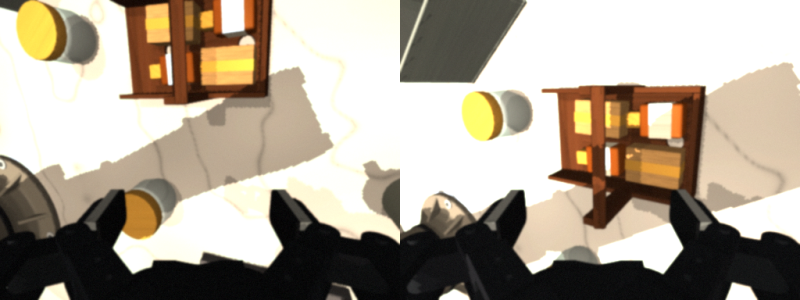

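Run:
```python
import cv2
a=cv2.convertScaleAbs(cv2.imread("pics/w3.png"),alpha=3)[95:305,160:425]
cv2.imwrite("pics/w3z.png",cv2.resize(a,None,fx=2.8,fy=2.8,interpolation=cv2.INTER_CUBIC))
```

```text
(no output)
```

View pics/w3z.png

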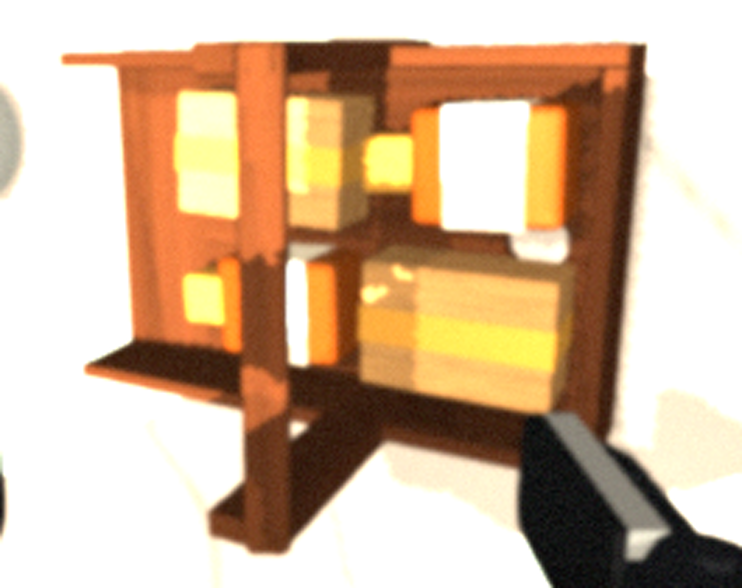

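```bash
cat > f2.py <<'E'
from h import *
import pickle
a=np.array
exec(open("f1.py").read().split("k=.64")[0].replace("print","(lambda *x:0)"))
W=lambda k:wristT(pickle.load(open(f"w{k}.pkl","rb")))
# tray
w3=a([[95,64,46],[-95,64,46],[-95,-64,46],[22.9,64,120.8],[33.4,64,115],[22.9,-64,120.8],[33.4,-64,115]])/1e3
w3p=a([[645,45],[63,58],[88,370],[238,45],[285,42],[248,548],[288,548]])/2.8+a([160,95])
w2=a([[95,-64,46],[-95,-64,46]])/1e3; w2p=a([[343,124],[155,123]])
F=("top",None,tt,tp),("side",None,ts,sp)
G=("wrist",W(3),w3,w3p),("wrist",W(2),w2,w2p)
for n,o in(("wrist",G),("w3 only",G[:1]),("all",F+G)):
    v,r=fit(o,[.55,0,0,-.6]);print("tray",n,v);print(r[-9:].round(1).tolist())
w1=a([[-97,65,22],[-97,-65,22],[113,65,45],[113,-65,45],[103,65,45],[-32.5,0,39],[67.5,0,39]])/1e3
w1p=a([[171,131],[178,235],[354,132],[348,241],[347,131],[226,186],[310,186.]])
S=("top",None,st,stp),("side",None,ss,ssp)
H=(("wrist",W(1),w1,w1p),)
for n,o in(("wrist",H),("all",S+H),("fixed",S)):
    v,r=fit(o,[.42,-.35,0,-.6]);print("stand",n,v);print(r[-7:].round(1).tolist())
E
python3 f2.py
```

```text
tray wrist [ 0.5537  0.013  -0.0053 -0.5917]
[[-6.0, -2.3], [-0.2, -4.4], [-1.1, 2.7], [0.7, -0.9], [3.0, -0.0], [0.1, 0.3], [2.2, 0.1], [-5.9, 4.4], [-0.5, 5.7]]
tray w3 only [ 0.5527  0.0131 -0.006  -0.5953]
[[-7.0, -1.1], [-0.2, -4.3], [-1.5, 2.4], [0.4, 0.1], [2.6, 1.0], [-0.7, 0.0], [1.3, -0.1]]
tray all [ 0.5535  0.013  -0.0056 -0.5945]
[[-6.1, -1.7], [-0.1, -4.5], [-1.3, 2.4], [0.8, -0.5], [3.2, 0.4], [-0.2, 0.2], [1.9, 0.1], [-6.3, 4.9], [-0.7, 5.6]]
stand wrist [ 0.4285 -0.3575 -0.0055 -0.6233]
[[-0.6, 0.0], [0.4, -1.3], [1.7, -0.8], [-1.2, -0.9], [-0.4, 0.3], [-0.2, 1.9], [0.8, 1.3]]
stand all [ 0.4277 -0.3576 -0.0041 -0.6224]
[[-1.5, 0.7], [-0.3, -0.3], [1.4, -0.2], [-1.3, -0.0], [-0.7, 0.9], [-0.8, 2.7], [0.5, 2.1]]
stand fixed [ 0.4237 -0.3576 -0.0013 -0.6376]
[[0.0, -0.2], [-1.0, -1.2], [0.8, -0.3], [0.2, 0.1], [-1.2, 0.8], [-0.3, 0.6], [0.1, 0.7]]
```

The zoom shows the bridge bar clearly (top edges x≈238–287, ends y≈45 and 548). All four pieces are flat: two cartons, two flasks. I'll descend onto the bar.

Run:
```python
from h import *
p,Rr=tcp_for(-.60,0,[.5533,.0125,-.001],[0,0,0],up=.003)
print(p);plan(p,Rr,hand=.6)
```

```text
[0.5636 0.0055 0.0882]
5 rows, dist 0.084 rot 0.8
[[-0.03,-0.03,-0.01,-0.01,0.02,0.84,0.6],[-0.03,-0.03,-0.01,-0.0,0.02,0.84,0.6],[-0.03,-0.03,-0.01,-0.0,0.02,0.84,0.6],[-0.03,-0.03,-0.01,-0.0,0.02,0.84,0.6],[-0.03,-0.03,-0.01,0.0,0.01,0.84,0.6]]
```

Call:
{"fn": "arm_command", "kwargs": {
  "series": [
    [-0.03,-0.03,-0.01,0,0.02,0.84,0.6],
    [-0.03,-0.03,-0.01,0,0.02,0.84,0.6],
    [-0.03,-0.03,-0.01,0,0.02,0.84,0.6],
    [-0.03,-0.03,-0.01,0,0.02,0.84,0.6],
    [-0.03,-0.03,-0.01,0,0.01,0.84,0.6],
    [0,0,0,0,0,0,0.6]
  ],
  "squeeze": 80
}}

```text
time: 5.8
tcp_pos: [0.5622, 0.0021, 0.0883]
tool_rot: [-2.377, -1.252, 0.319]
ft_force: [0.4, -0.7, -0.3]
finger_gap: 0.0513
grasp_force: 0.0
```

Run:
```python
from h import *
a=[optics.snapshot("wrist"),optics.snapshot("side")[150:260,200:346]]
s=monitor.state();print(s["tcp_pos"],s["ft_force"],s["finger_gap"])
a=[cv2.resize(cv2.convertScaleAbs(i,alpha=2),(400,300)) for i in a]
cv2.imwrite("pics/g1.png",np.hstack(a)[:,:,::-1])
```

```text
[0.5635 0.0015 0.0895] [ 0.8337 -0.7183 -0.172 ] 0.0511370755099078
```

View pics/g1.png

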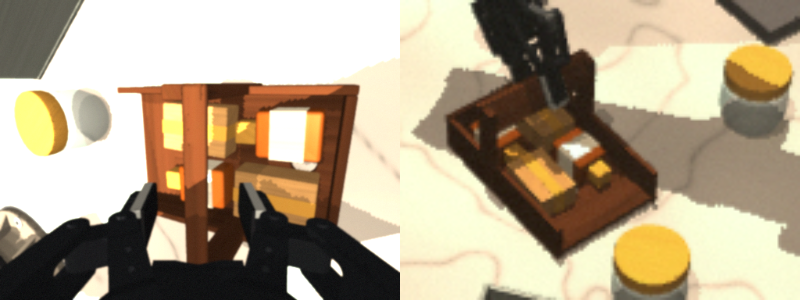

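Run:
```python
from h import *
T=wristT();t=tcpT()
v=np.array([.5533,.0125,0,-.6])
print((proj("wrist",place(v,np.array([[22.9,64,120.8],[33.4,64,115],[95,64,46],[-95,64,46]])/1e3),T)/1.28).round().tolist())
print((proj("wrist",[(t@[0,0,-.0187,1])[:3],(t@[0,0,0,1])[:3]],T)/1.28).round())
g=(t@[0,0,-.0187,1])[:3]; print(R.from_euler("z",.6).apply(g-v[:3]))
print((proj("side",[(t@[0,0,0,1])[:3]])-[200,150])*300/110)
```

```text
[[178.0, 87.0], [205.0, 87.0], [355.0, 86.0], [115.0, 85.0]]
[[196. 208.]
 [196. 194.]]
[ 0.0234 -0.0033  0.1059]
[[141.4421 103.9899]]
```

The bar sits between the fingers, within about 3 mm of its middle. Closing on it.

Call:
{"fn": "arm_command", "kwargs": {
  "series": [
    [0,0,0,0,0,0,0],
    [0,0,0,0,0,0,0],
    [0,0,0,0,0,0,0],
    [0,0,0,0,0,0,0],
    [0,0,0,0,0,0,0],
    [0,0,0,0,0,0,0]
  ],
  "squeeze": 100
}}

```text
time: 6.65
tcp_pos: [0.5628, 0.0021, 0.0905]
tool_rot: [-2.377, -1.252, 0.317]
ft_force: [-7.3, 0.2, 13.5]
finger_gap: 0.0103
grasp_force: 98.9
```

Run:
```python
from h import *
T=tcpT();print(T[:3,3],monitor.state()["finger_gap"],monitor.state()["grasp_force"])
# lift 0.2 straight up, then to bin pre-pour: yaw .07, tilt 0.2
T1=T.copy();T1[2,3]+=.14
plan(T1[:3,3],T1[:3,:3],0)
p,Rr=tcp_for(0.03,.1,[.43,.32,.24],[-.095,0,.012],up=.003);print(p)
plan(p,Rr,0,start=T1)
```

```text
[0.5628 0.0021 0.0905] 0.010346301118991227 98.90018820762634
8 rows, dist 0.140 rot 0.0
[[0.0,0.0,0.0,-0.0,-0.42,-0.77,0.0],[0.0,0.0,0.0,-0.0,-0.42,-0.77,0.0],[0.0,0.0,0.0,-0.0,-0.42,-0.77,0.0],[0.0,0.0,0.0,-0.0,-0.42,-0.77,0.0],[0.0,0.0,0.0,-0.0,-0.42,-0.77,0.0],[0.0,0.0,0.0,-0.0,-0.42,-0.77,0.0],[0.0,0.0,0.0,-0.0,-0.42,-0.77,0.0],[0.0,0.0,0.0,-0.0,-0.42,-0.77,0.0]]
[0.5292 0.323  0.3276]
17 rows, dist 0.337 rot 36.6
[[-0.08,-0.23,-0.48,0.72,-0.68,0.04,0.0],[-0.08,-0.23,-0.48,0.75,-0.65,0.02,0.0],[-0.08,-0.23,-0.48,0.77,-0.63,0.01,0.0],[-0.08,-0.23,-0.48,0.79,-0.6,-0.01,0.0],[-0.08,-0.23,-0.48,0.81,-0.57,-0.02,0.0],[-0.08,-0.23,-0.48,0.83,-0.55,-0.04,0.0],[-0.08,-0.23,-0.48,0.84,-0.52,-0.05,0.0],[-0.08,-0.23,-0.48,0.86,-0.49,-0.07,0.0],[-0.08,-0.23,-0.48,0.87,-0.46,-0.09,0.0],[-0.08,-0.23,-0.48,0.89,-0.43,-0.1,0.0]]
[[-0.08,-0.23,-0.48,0.9,-0.4,-0.12,0.0],[-0.08,-0.23,-0.48,0.91,-0.37,-0.14,0.0],[-0.08,-0.23,-0.48,0.92,-0.34,-0.15,0.0],[-0.08,-0.23,-0.48,0.93,-0.31,-0.17,0.0],[-0.08,-0.23,-0.48,0.93,-0.27,-0.19,0.0],[-0.08,-0.23,-0.48,0.94,-0.24,-0.2,0.0],[-0.08,-0.23,-0.48,0.94,-0.21,-0.22,0.0]]
```

Call:
{"fn": "arm_command", "kwargs": {
  "series": [
    [0,0,0,0,-0.2,-0.38,0],
    [0,0,0,0,-0.42,-0.77,0],
    [0,0,0,0,-0.42,-0.77,0],
    [0,0,0,0,-0.42,-0.77,0],
    [0,0,0,0,-0.42,-0.77,0],
    [0,0,0,0,-0.42,-0.77,0],
    [0,0,0,0,-0.42,-0.77,0],
    [0,0,0,0,-0.42,-0.77,0],
    [0,0,0,0,-0.2,-0.38,0]
  ]
}}

```text
time: 7.78
tcp_pos: [0.5632, 0.0021, 0.2306]
tool_rot: [-2.379, -1.252, 0.315]
ft_force: [-0.2, 0.7, -6.0]
finger_gap: 0.01
grasp_force: 97.6
```

Call:
{"fn": "arm_command", "kwargs": {
  "series": [
    [-0.04,-0.12,-0.24,0.36,-0.34,0.02,0],
    [-0.08,-0.23,-0.48,0.75,-0.65,0.02,0],
    [-0.08,-0.23,-0.48,0.77,-0.63,0.01,0],
    [-0.08,-0.23,-0.48,0.79,-0.6,-0.01,0],
    [-0.08,-0.23,-0.48,0.81,-0.57,-0.02,0],
    [-0.08,-0.23,-0.48,0.83,-0.55,-0.04,0],
    [-0.08,-0.23,-0.48,0.84,-0.52,-0.05,0],
    [-0.08,-0.23,-0.48,0.86,-0.49,-0.07,0],
    [-0.08,-0.23,-0.48,0.87,-0.46,-0.09,0],
    [-0.08,-0.23,-0.48,0.89,-0.43,-0.1,0]
  ]
}}

```text
time: 9.02
tcp_pos: [0.5475, 0.1832, 0.2837]
tool_rot: [-2.182, -1.704, 0.373]
ft_force: [-0.2, 0.1, -6.5]
finger_gap: 0.0108
grasp_force: 97.6
```

Call:
{"fn": "arm_command", "kwargs": {
  "series": [
    [-0.08,-0.23,-0.48,0.9,-0.4,-0.12,0],
    [-0.08,-0.23,-0.48,0.91,-0.37,-0.14,0],
    [-0.08,-0.23,-0.48,0.92,-0.34,-0.15,0],
    [-0.08,-0.23,-0.48,0.93,-0.31,-0.17,0],
    [-0.08,-0.23,-0.48,0.93,-0.27,-0.19,0],
    [-0.08,-0.23,-0.48,0.94,-0.24,-0.2,0],
    [-0.08,-0.23,-0.48,0.94,-0.21,-0.22,0],
    [-0.04,-0.12,-0.24,0.36,-0.1,-0.1,0],
    [0,0,0,0,0,0,0]
  ]
}}

```text
time: 10.15
tcp_pos: [0.5349, 0.3221, 0.3258]
tool_rot: [-1.976, -2.038, 0.412]
ft_force: [-0.2, -0.2, -6.2]
finger_gap: 0.0106
grasp_force: 97.6
```

Run:
```python
from h import *
s=monitor.state();print(s["tcp_pos"],s["joints"],s["ft_force"],s["grasp_force"])
Rt=R.from_rotvec(s["tool_rot"]).as_matrix()@Rtool(0,0)[0].T
print("tray euler",R.from_matrix(Rt).as_euler("ZYX"))
for n in("top","side"): cv2.imwrite(f"pics/{n}1.png",optics.snapshot(n)[:,:,::-1])
a=[cv2.resize(cv2.convertScaleAbs(cv2.imread(f"pics/{n}1.png"),alpha=1.5),(400,300)) for n in("top","side")]
a=[cv2.convertScaleAbs(cv2.resize(cv2.imread("pics/top1.png")[120:270,100:300],(400,300),interpolation=cv2.INTER_CUBIC),alpha=1.5),
   cv2.convertScaleAbs(cv2.resize(cv2.imread("pics/side1.png")[180:384,130:402],(400,300),interpolation=cv2.INTER_CUBIC),alpha=1.5)]
cv2.imwrite("pics/b1.png",np.hstack(a))
```

```text
[0.5349 0.3221 0.3258] [-0.1917  0.55   -0.5577  1.3201  0.0329  1.6562 -0.6966] [-0.248  -0.2142 -6.2365] 97.57627129554749
tray euler [ 0.0317 -0.103  -0.0027]
```

View pics/b1.png

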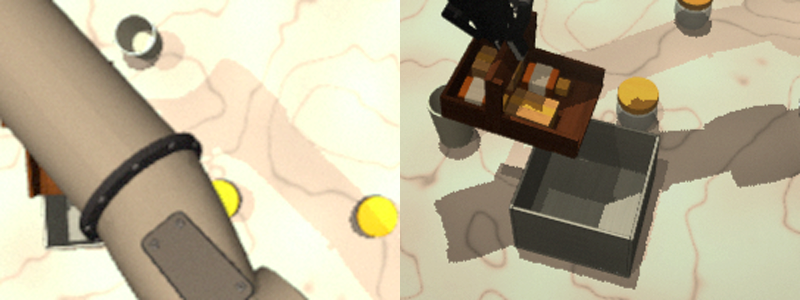

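Run:
```python
from h import *
p,Rr=tcp_for(.05,.15,[.46,.319,.15],[-.095,0,.012],up=.003)
p+=Rtool(.05,.15)[0]@np.array([-.003,0,0])
plan(p,Rr,0)
T=np.eye(4);T[:3,:3]=Rr;T[:3,3]=p
p2,R2=tcp_for(.05,.15+np.deg2rad(3.2),[.46,.319,.15],[-.095,0,.012],up=.003)
p2+=R2@np.array([-.003,0,0])
plan(p2,R2,0,start=T,n=1)
p3,R3=tcp_for(.05,1.05,[.46,.319,.15],[-.095,0,.012],up=.003);print(p3)
```

```text
5 rows, dist 0.085 rot 3.0
[[-0.14,-0.01,-0.06,-0.0,0.5,0.69,0.0],[-0.14,-0.01,-0.06,-0.0,0.49,0.7,0.0],[-0.14,-0.01,-0.06,-0.01,0.49,0.7,0.0],[-0.14,-0.01,-0.06,-0.01,0.48,0.71,0.0],[-0.14,-0.01,-0.06,-0.01,0.47,0.71,0.0]]
1 rows, dist 0.007 rot 3.2
[[-0.8,0.0,0.0,0.0,-0.34,-0.15,0.0]]
[0.4465 0.3183 0.2817]
```

Call:
{"fn": "arm_command", "kwargs": {
  "series": [
    [-0.14,-0.01,-0.06,0,0.5,0.69,0],
    [-0.14,-0.01,-0.06,0,0.49,0.7,0],
    [-0.14,-0.01,-0.06,-0.01,0.49,0.7,0],
    [-0.14,-0.01,-0.06,-0.01,0.48,0.71,0],
    [-0.14,-0.01,-0.06,-0.01,0.47,0.71,0],
    [-0.4,0,0,0,-0.17,-0.08,0]
  ]
}}

```text
time: 11.0
tcp_pos: [0.5517, 0.3209, 0.2432]
tool_rot: [-1.999, -2.102, 0.34]
ft_force: [-0.5, 0.4, -4.9]
finger_gap: 0.011
grasp_force: 97.9
```

Call:
{"fn": "arm_command", "kwargs": {
  "series": [
    [-0.8,0,0,0,-0.34,-0.15,0],
    [-0.8,0,0,0,-0.34,-0.15,0],
    [-0.8,0,0,0,-0.34,-0.15,0],
    [-0.8,0,0,0,-0.34,-0.15,0],
    [-0.8,0,0,0,-0.34,-0.15,0],
    [-0.8,0,0,0,-0.34,-0.15,0],
    [-0.8,0,0,0,-0.34,-0.15,0],
    [-0.8,0,0,0,-0.34,-0.15,0]
  ]
}}

```text
time: 12.0
tcp_pos: [0.5004, 0.3193, 0.2769]
tool_rot: [2.1, 2.211, 0.147]
ft_force: [0.1, 0.6, -5.5]
finger_gap: 0.0106
grasp_force: 97.9
```

Run:
```python
from h import *
s=monitor.state();T=tcpT(s)
Rt=T[:3,:3]@Rtool(0,0)[0].T
print("tray euler",R.from_matrix(Rt).as_euler("ZYX"),s["joints"],s["ft_force"])
g=T[:3,3]-T[:3,2]*.0187
print("lip",g+Rt@(np.array([-.095,0,.012])-np.array([.0214,-.003,.1056])))
```

```text
tray euler [ 0.0499 -0.6302  0.0029] [-0.2336  0.2405 -0.5725  1.7984  0.2482  1.0532 -0.849 ] [ 0.0656  0.6427 -5.4611]
lip [0.459  0.3204 0.1512]
```

Call:
{"fn": "arm_command", "kwargs": {
  "series": [
    [-0.8,0,0,0,-0.34,-0.15,0],
    [-0.8,0,0,0,-0.34,-0.15,0],
    [-0.8,0,0,0,-0.34,-0.15,0],
    [-0.8,0,0,0,-0.34,-0.15,0],
    [-0.8,0,0,0,-0.34,-0.15,0],
    [-0.8,0,0,0,-0.34,-0.15,0],
    [-0.8,0,0,0,-0.34,-0.15,0],
    [-0.8,0,0,0,-0.34,-0.15,0],
    [0,0,0,0,0,0,0],
    [0,0,0,0,0,0,0]
  ]
}}

```text
time: 13.25
tcp_pos: [0.4427, 0.3162, 0.2819]
tool_rot: [1.853, 1.949, 0.578]
ft_force: [-0.5, 0.1, -3.5]
finger_gap: 0.0105
grasp_force: 98.9
```

Run:
```python
from h import *
s=monitor.state();T=tcpT(s)
Rt=T[:3,:3]@Rtool(0,0)[0].T
print("tray euler",R.from_matrix(Rt).as_euler("ZYX"),s["joints"],s["ft_force"])
a=[optics.snapshot("side")[180:384,130:402],optics.snapshot("wrist")]
a=[cv2.convertScaleAbs(cv2.resize(i,(400,300),interpolation=cv2.INTER_CUBIC),alpha=1.8) for i in a]
cv2.imwrite("pics/p1.png",np.hstack(a)[:,:,::-1])
```

```text
tray euler [ 0.0466 -1.0737  0.0052] [-0.3873  0.0016 -0.6299  2.1523  0.7002  0.7654 -1.4283] [-0.4922  0.0611 -3.4528]
```

View pics/p1.png

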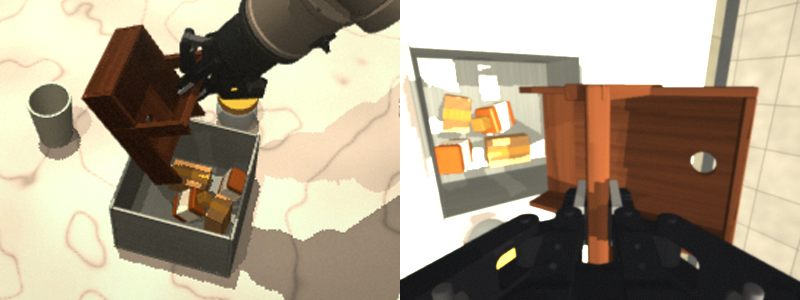

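All four pieces lie in the bin and the tray is empty; its back drain hole shows at about (388,207) in the full-size wrist image. That hole gives the tray's offset in the hand. Then I'll plan the carry.

```bash
cat >> h.py <<'E'
def tool2tray(P,up=.003,yo=0.,xo=0.):
    R0=Rtool(0,0)[0];G=np.array([.020+xo,yo,.103])+up*np.array([.479,0,.878])
    return (np.asarray(P)-[0,0,-manip.tcp_to_grasp])@R0.T+G
def px_on_plane(px,z,up=.003):
    c=CI["wrist"];E=c["hand_eye"]
    o=tool2tray(E[:3,3],up);q=tool2tray(E[:3,3]+E[:3,:3]@np.linalg.inv(c["mtx"])@[*px,1],up)-o
    return o+q*(z-o[2])/q[2]
def hole(im,c=(388,207),r=28):
    x,y=c;g=cv2.cvtColor(im[y-r:y+r,x-r:x+r],cv2.COLOR_RGB2GRAY)
    t,b=cv2.threshold(g,0,255,cv2.THRESH_OTSU)
    n,l,st,ce=cv2.connectedComponentsWithStats(b)
    k=[(i,st[i],ce[i]+[x-r,y-r]) for i in range(1,n) if st[i][4]>30]
    return k,g
E
python3 - <<'E'
from h import *
im=optics.snapshot("wrist");k,g=hole(im)
for i,s,c in k: print(s,c,"z8",px_on_plane(c,.008),"z0",px_on_plane(c,0))
print(px_on_plane((754*1.28-512,90*1.28),.046),px_on_plane(((592-400)*1.28,88*1.28),.118))
# plan: raise+untilt
p,Rr=tcp_for(.0,.35,[.47,.30,.26],[-.095,0,.012],up=.003); plan(p,Rr,0)
T=np.eye(4);T[:3,:3]=Rr;T[:3,3]=p
v=[.4265,-.3575,.13]
p2,R2=tcp_for(-.63,0,v,[0,0,0],up=.003);print(p2)
plan(p2,R2,0,start=T)
E
```

```text
[ 12  15  17  26 314] [380.4204 205.6975] z8 [0.0627 0.0069 0.008 ] z0 [0.062  0.0045 0.    ]
[40 25  5 13 50] [401.9  209.84] z8 [0.0754 0.0062 0.008 ] z0 [0.0752 0.0038 0.    ]
[0.0917 0.0647 0.046 ] [0.0265 0.0664 0.118 ]
11 rows, dist 0.135 rot 41.5
[[0.94,-0.02,0.06,-0.09,0.6,-0.09,0.0],[0.94,-0.02,0.06,-0.09,0.59,-0.13,0.0],[0.94,-0.02,0.06,-0.09,0.59,-0.17,0.0],[0.94,-0.02,0.06,-0.09,0.57,-0.2,0.0],[0.94,-0.02,0.06,-0.08,0.56,-0.24,0.0],[0.94,-0.02,0.06,-0.08,0.54,-0.28,0.0],[0.94,-0.02,0.06,-0.08,0.52,-0.31,0.0],[0.94,-0.02,0.06,-0.08,0.5,-0.35,0.0],[0.94,-0.02,0.06,-0.08,0.48,-0.38,0.0],[0.94,-0.02,0.06,-0.07,0.45,-0.41,0.0]]
[[0.94,-0.02,0.06,-0.07,0.43,-0.44,0.0]]
[ 0.4366 -0.3649  0.2192]
35 rows, dist 0.690 rot 41.1
[[0.14,0.08,0.25,-0.95,-0.12,0.24,0.0],[0.14,0.08,0.25,-0.95,-0.1,0.23,0.0],[0.14,0.08,0.25,-0.96,-0.08,0.23,0.0],[0.14,0.08,0.25,-0.96,-0.06,0.22,0.0],[0.14,0.08,0.25,-0.96,-0.05,0.22,0.0],[0.14,0.08,0.25,-0.96,-0.03,0.21,0.0],[0.14,0.08,0.25,-0.96,-0.01,0.21,0.0],[0.14,0.08,0.25,-0.97,0.01,0.2,0.0],[0.14,0.08,0.25,-0.97,0.03,0.19,0.0],[0.14,0.08,0.25,-0.97,
[... 241 characters left out ...]
14,0.08,0.25,-0.96,0.17,0.14,0.0],[0.14,0.08,0.25,-0.96,0.19,0.13,0.0],[0.14,0.08,0.25,-0.96,0.21,0.13,0.0],[0.14,0.08,0.25,-0.95,0.23,0.12,0.0]]
[[0.14,0.08,0.25,-0.95,0.24,0.11,0.0],[0.14,0.08,0.25,-0.94,0.26,0.1,0.0],[0.14,0.08,0.25,-0.94,0.28,0.1,0.0],[0.14,0.08,0.25,-0.94,0.3,0.09,0.0],[0.14,0.08,0.25,-0.93,0.31,0.08,0.0],[0.14,0.08,0.25,-0.93,0.33,0.07,0.0],[0.14,0.08,0.25,-0.92,0.35,0.06,0.0],[0.14,0.08,0.25,-0.92,0.36,0.05,0.0],[0.14,0.08,0.25,-0.91,0.38,0.04,0.0],[0.14,0.08,0.25,-0.9,0.39,0.04,0.0]]
[[0.14,0.08,0.25,-0.9,0.41,0.03,0.0],[0.14,0.08,0.25,-0.89,0.42,0.02,0.0],[0.14,0.08,0.25,-0.88,0.44,0.01,0.0],[0.14,0.08,0.25,-0.87,0.46,-0.0,0.0],[0.14,0.08,0.25,-0.87,0.47,-0.01,0.0]]
```

Call:
{"fn": "arm_command", "kwargs": {
  "series": [
    [0.94,-0.02,0.06,-0.09,0.6,-0.09,0],
    [0.94,-0.02,0.06,-0.09,0.59,-0.13,0],
    [0.94,-0.02,0.06,-0.09,0.59,-0.17,0],
    [0.94,-0.02,0.06,-0.09,0.57,-0.2,0],
    [0.94,-0.02,0.06,-0.08,0.56,-0.24,0],
    [0.94,-0.02,0.06,-0.08,0.54,-0.28,0],
    [0.94,-0.02,0.06,-0.08,0.52,-0.31,0],
    [0.94,-0.02,0.06,-0.08,0.5,-0.35,0],
    [0.94,-0.02,0.06,-0.08,0.48,-0.38,0],
    [0.94,-0.02,0.06,-0.07,0.45,-0.41,0]
  ]
}}

```text
time: 14.65
tcp_pos: [0.5354, 0.3016, 0.3615]
tool_rot: [-2.171, -2.187, 0.094]
ft_force: [-0.3, 0.2, -4.1]
finger_gap: 0.0106
grasp_force: 98.9
```

Call:
{"fn": "arm_command", "kwargs": {
  "series": [
    [0.94,-0.02,0.06,-0.07,0.43,-0.44,0],
    [0.14,0.08,0.25,-0.95,-0.12,0.24,0],
    [0.14,0.08,0.25,-0.95,-0.1,0.23,0],
    [0.14,0.08,0.25,-0.96,-0.08,0.23,0],
    [0.14,0.08,0.25,-0.96,-0.06,0.22,0],
    [0.14,0.08,0.25,-0.96,-0.05,0.22,0],
    [0.14,0.08,0.25,-0.96,-0.03,0.21,0],
    [0.14,0.08,0.25,-0.96,-0.01,0.21,0],
    [0.14,0.08,0.25,-0.97,0.01,0.2,0],
    [0.14,0.08,0.25,-0.97,0.03,0.19,0]
  ]
}}

```text
time: 15.9
tcp_pos: [0.5164, 0.1281, 0.331]
tool_rot: [-2.24, -1.909, 0.21]
ft_force: [0.2, -0.1, -3.9]
finger_gap: 0.0105
grasp_force: 99.0
```

Call:
{"fn": "arm_command", "kwargs": {
  "series": [
    [0.14,0.08,0.25,-0.97,0.05,0.19,0],
    [0.14,0.08,0.25,-0.97,0.06,0.18,0],
    [0.14,0.08,0.25,-0.97,0.08,0.18,0],
    [0.14,0.08,0.25,-0.97,0.1,0.17,0],
    [0.14,0.08,0.25,-0.96,0.12,0.16,0],
    [0.14,0.08,0.25,-0.96,0.14,0.16,0],
    [0.14,0.08,0.25,-0.96,0.16,0.15,0],
    [0.14,0.08,0.25,-0.96,0.17,0.14,0],
    [0.14,0.08,0.25,-0.96,0.19,0.13,0],
    [0.14,0.08,0.25,-0.96,0.21,0.13,0]
  ]
}}

```text
time: 17.15
tcp_pos: [0.4856, -0.0624, 0.2894]
tool_rot: [-2.321, -1.639, 0.257]
ft_force: [1.2, -0.2, -3.7]
finger_gap: 0.0104
grasp_force: 98.9
```

Run:
```python
from h import *
s=monitor.state();print(s["tcp_pos"],s["joints"],s["ft_force"])
v=[.4265,-.3575,.10]
p2,R2=tcp_for(-.63,0,v,[0,0,0],up=.003);p2+=R2@[-.004,0,0]
print(p2);plan(p2,R2,0)
```

```text
[ 0.4856 -0.0624  0.2894] [ 0.2938  0.2855 -0.2735  1.7222 -0.0486  1.4604 -0.3093] [ 1.1562 -0.1511 -3.7028]
[ 0.4342 -0.3681  0.1892]
17 rows, dist 0.326 rot 18.7
[[0.13,0.08,0.23,-0.9,0.24,0.21,0.0],[0.13,0.08,0.23,-0.9,0.26,0.2,0.0],[0.13,0.08,0.23,-0.9,0.28,0.19,0.0],[0.13,0.08,0.23,-0.89,0.29,0.18,0.0],[0.13,0.08,0.23,-0.89,0.31,0.18,0.0],[0.13,0.08,0.23,-0.89,0.32,0.17,0.0],[0.13,0.08,0.23,-0.88,0.34,0.16,0.0],[0.13,0.08,0.23,-0.88,0.35,0.15,0.0],[0.13,0.08,0.23,-0.87,0.37,0.14,0.0],[0.13,0.08,0.23,-0.87,0.38,0.14,0.0]]
[[0.13,0.08,0.23,-0.86,0.4,0.13,0.0],[0.13,0.08,0.23,-0.86,0.41,0.12,0.0],[0.13,0.08,0.23,-0.85,0.43,0.11,0.0],[0.13,0.08,0.23,-0.84,0.44,0.1,0.0],[0.13,0.08,0.23,-0.84,0.46,0.09,0.0],[0.13,0.08,0.23,-0.83,0.47,0.08,0.0],[0.13,0.08,0.23,-0.82,0.49,0.07,0.0]]
```

Call:
{"fn": "arm_command", "kwargs": {
  "series": [
    [0.13,0.08,0.23,-0.9,0.24,0.21,0],
    [0.13,0.08,0.23,-0.9,0.26,0.2,0],
    [0.13,0.08,0.23,-0.9,0.28,0.19,0],
    [0.13,0.08,0.23,-0.89,0.29,0.18,0],
    [0.13,0.08,0.23,-0.89,0.31,0.18,0],
    [0.13,0.08,0.23,-0.89,0.32,0.17,0],
    [0.13,0.08,0.23,-0.88,0.34,0.16,0],
    [0.13,0.08,0.23,-0.88,0.35,0.15,0],
    [0.13,0.08,0.23,-0.87,0.37,0.14,0],
    [0.13,0.08,0.23,-0.87,0.38,0.14,0]
  ]
}}

```text
time: 18.4
tcp_pos: [0.4553, -0.2422, 0.2307]
tool_rot: [-2.371, -1.388, 0.291]
ft_force: [-0.1, 0.4, -4.3]
finger_gap: 0.0106
grasp_force: 98.9
```

Call:
{"fn": "arm_command", "kwargs": {
  "series": [
    [0.13,0.08,0.23,-0.86,0.4,0.13,0],
    [0.13,0.08,0.23,-0.86,0.41,0.12,0],
    [0.13,0.08,0.23,-0.85,0.43,0.11,0],
    [0.13,0.08,0.23,-0.84,0.44,0.1,0],
    [0.13,0.08,0.23,-0.84,0.46,0.09,0],
    [0.13,0.08,0.23,-0.83,0.47,0.08,0],
    [0.13,0.08,0.23,-0.82,0.49,0.07,0],
    [0,0,0,0,0,0,0]
  ]
}}

```text
time: 19.4
tcp_pos: [0.4333, -0.3689, 0.1894]
tool_rot: [-2.395, -1.21, 0.314]
ft_force: [0.3, 0.3, -3.4]
finger_gap: 0.0109
grasp_force: 98.8
```

Run:
```python
from h import *
import pickle
s=monitor.state();T=tcpT(s)
v=[.4265,-.3575,.10]
p2,R2=tcp_for(-.63,0,v,[0,0,0],up=.003);p2+=R2@[-.004,0,0]
print(s["tcp_pos"],p2,R.from_matrix(T[:3,:3].T@R2).as_rotvec(),s["ft_force"])
im={n:optics.snapshot(n) for n in("wrist","side","top")}
pickle.dump((s,im),open("pre.pkl","wb"))
Rt=T[:3,:3]@Rtool(0,0)[0].T
# predicted pixels in the side view of tray corners from TCP
yo=-.004;g=T[:3,3]-T[:3,2]*.0187
G=np.array([.0214,yo,.1056])
P=np.array([[95,64,46],[95,64,0],[-95,64,46],[-95,-64,46],[-95,-64,0],[95,-64,46],[67.5,0,8],[-32.5,0,8],[22.9,64,120.8]])/1e3
for n in("side","top"):print(n,proj(n,g+(P-G)@Rt.T).round(1).tolist())
# hole statistics in wrist image
w=im["wrist"];print(cv2.resize(cv2.cvtColor(w,cv2.COLOR_RGB2GRAY)[185:231,362:416],None,fx=.5,fy=.5,interpolation=cv2.INTER_AREA))
```

```text
[ 0.4333 -0.3689  0.1894] [ 0.4342 -0.3681  0.1892] [ 0.0021  0.0029 -0.0057] [ 0.2939  0.3281 -3.402 ]
side [[298.3, 97.5], [297.4, 109.5], [338.8, 129.7], [371.3, 114.1], [368.8, 126.2], [329.8, 84.0], [318.8, 104.8], [339.7, 121.0], [315.0, 88.3]]
top [[360.5, 176.2], [356.7, 177.3], [327.5, 224.9], [360.7, 247.8], [356.9, 246.2], [393.6, 198.7], [368.7, 194.9], [352.0, 219.7], [354.1, 193.8]]
[[49 49 49 49 49 49 48 49 47 47 48 49 49 48 48 48 48 48 48 48 47 48 47 48
  48 48 47]
 [48 48 49 49 49 49 48 49 49 49 48 50 49 50 49 49 49 49 49 49 48 48 49 49
  49 49 48]
 [47 46 47 47 47 48 47 48 48 47 48 49 48 49 49 49 49 49 50 50 50 49 50 50
  50 49 49]
 [47 46 46 45 45 45 45 46 47 47 46 47 47 46 46 47 48 48 48 49 48 49 49 49
  49 50 50]
 [47 46 45 44 43 44 44 44 44 44 45 47 47 47 46 45 44 46 47 47 48 47 48 48
  48 49 49]
 [44 44 44 44 45 43 44 42 45 52 58 61 61 62 61 58 54 48 44 45 45 45 46 46
  46 46 46]
 [44 44 43 44 43 45 43 49 59 65 67 66 67 67 66 66 65 60 51 43 43 45 44 45
  44 45 45]
 [43 43 44 43 42 43 50 61 66 67 67 67 67 67 67 66 67 66 63 54 43 45 44 44
  44 45 45]
 [44 44 44 4
[... 578 characters left out ...]
  49 49 48]
 [45 45 46 45 44 41 34 41 57 66 66 67 67 66 67 71 81 87 87 80 60 41 47 49
  50 50 50]
 [47 47 46 46 46 43 38 33 39 53 61 65 67 67 66 67 73 78 73 53 37 40 45 47
  47 48 49]
 [48 48 48 48 47 47 45 40 33 34 43 50 56 59 59 58 55 49 40 33 38 44 45 46
  45 45 46]
 [48 47 48 47 48 47 47 45 41 35 32 31 33 35 35 34 31 31 34 38 43 44 45 45
  45 44 45]
 [49 49 49 49 48 48 48 48 47 44 41 37 35 33 33 33 36 40 43 46 46 47 47 47
  47 46 45]
 [50 51 50 50 50 50 50 49 49 49 49 47 46 45 44 44 46 47 49 48 48 48 49 47
  48 48 48]
 [51 51 51 51 52 50 51 51 51 51 50 50 50 50 50 49 49 49 49 49 49 48 48 49
  49 48 49]
 [50 50 50 50 49 51 51 51 51 50 51 51 51 51 51 51 51 50 50 49 50 49 49 49
  48 48 48]]
```

Run:
```python
from h import *
hc=np.array([389,207.5]);pc=np.array([399.5,209.5])
z=.1
h8,h0=px_on_plane(hc,.008),px_on_plane(hc,0)
print("hole",h8,h0)
for zz in(-.061,-.068,-.078):
    q=px_on_plane(pc,zz);print("peg",zz,q, "needed shift of tray in tray axes",(q-(h8+h0)/2)[:2])
```

```text
hole [0.0684 0.0071 0.008 ] [0.0678 0.0047 0.    ]
peg -0.061 [ 0.0721 -0.0142 -0.061 ] needed shift of tray in tray axes [ 0.004 -0.02 ]
peg -0.068 [ 0.0718 -0.0163 -0.068 ] needed shift of tray in tray axes [ 0.0037 -0.0222]
peg -0.078 [ 0.0715 -0.0193 -0.078 ] needed shift of tray in tray axes [ 0.0034 -0.0252]
```

Run:
```python
from h import *
p2,R2=tcp_for(-.628,0,[.4265,-.3575,.046],[0,0,0],up=.003);p2+=R2@[-.005,0,0];p2[2]=.0905+.046
print(p2);plan(p2,R2,0,n=4)
```

```text
[ 0.4337 -0.3689  0.1365]
4 rows, dist 0.054 rot 0.3
[[0.01,0.01,-0.01,-0.03,0.33,0.59,0.0],[0.01,0.01,-0.01,-0.03,0.33,0.59,0.0],[0.01,0.01,-0.01,-0.03,0.33,0.59,0.0],[0.01,0.01,-0.01,-0.03,0.33,0.59,0.0]]
```

Call:
{"fn": "arm_command", "kwargs": {
  "series": [
    [0.01,0.01,-0.01,-0.03,0.33,0.59,0],
    [0.01,0.01,-0.01,-0.03,0.33,0.59,0],
    [0.01,0.01,-0.01,-0.03,0.33,0.59,0],
    [0.01,0.01,-0.01,-0.03,0.33,0.59,0],
    [0,0,0,0,0,0,0]
  ]
}}

```text
time: 20.18
tcp_pos: [0.4328, -0.3692, 0.135]
tool_rot: [-2.387, -1.214, 0.311]
ft_force: [-0.2, 0.7, -4.2]
finger_gap: 0.0106
grasp_force: 98.8
```

Run:
```python
from h import *
import pickle
s=monitor.state();T=tcpT(s);print(s["tcp_pos"],s["ft_force"])
im={n:optics.snapshot(n) for n in("wrist","side","top")};pickle.dump((s,im),open("pre2.pkl","wb"))
a=cv2.resize(im["wrist"][187:229,362:418],(400,300),interpolation=cv2.INTER_CUBIC)
Rt=T[:3,:3]@Rtool(0,0)[0].T;g=T[:3,3]-T[:3,2]*.0187;G=np.array([.0214,-.005,.1056])
def tile(n,x0,y0,w,h,W,H):
    c=cv2.resize(im[n][y0:y0+h,x0:x0+w],(W,H),interpolation=cv2.INTER_CUBIC)
    c=cv2.convertScaleAbs(c,alpha=2.2);return c
b=tile("side",280,75,100,75,400,300);c=tile("top",300,155,100,75,400,300);d=tile("wrist",128,96,320,240,400,300)
cv2.imwrite("pics/pre2.png",np.vstack([np.hstack([cv2.convertScaleAbs(a,alpha=2),b]),np.hstack([c,d])])[:,:,::-1])
P=np.array([[95,64,46],[-95,64,46],[-95,-64,46],[95,-64,46],[67.5,0,8],[-32.5,0,8],[67.5,0,0],[-32.5,0,0],[28,64,118],[28,-64,118]])/1e3
W=g+(P-G)@Rt.T
print("side",((proj("side",W)-[280,75])*4+[400,0]).round().tolist());print("top",((proj("top",W)-[300,155])*4+[0,300]).round().tolist())
v=np.array([.4265,-.3575,0,-.628]);pk=place(v,np.array([[67.5,0,39],[-32.5,0,39]])/1e3)
print("pegs side",((proj("side",pk)-[280,75])*4+[400,0]).round().tolist(),"top",((proj("top",pk)-[300,155])*4+[0,300]).round().tolist())
print("wrist tile1 of peg/hole",((proj("wrist",np.vstack([W[4],W[6],pk[0]]),wristT(s))-[362,187])*400/56).round().tolist())
```

```text
[ 0.4328 -0.3692  0.135 ] [-0.1618  0.7169 -4.2283]
side [[468.0, 148.0], [627.0, 276.0], [753.0, 214.0], [591.0, 94.0], [549.0, 175.0], [630.0, 240.0], [548.0, 183.0], [629.0, 248.0], [529.0, 115.0], [657.0, 59.0]]
top [[222.0, 390.0], [97.0, 577.0], [224.0, 664.0], [349.0, 476.0], [254.0, 461.0], [190.0, 557.0], [252.0, 461.0], [188.0, 557.0], [200.0, 452.0], [335.0, 544.0]]
pegs side [[546.0, 189.0], [627.0, 254.0]] top [[249.0, 461.0], [186.0, 555.0]]
wrist tile1 of peg/hole [[180.0, 167.0], [190.0, 143.0], [206.0, 115.0]]
```

View pics/pre2.png

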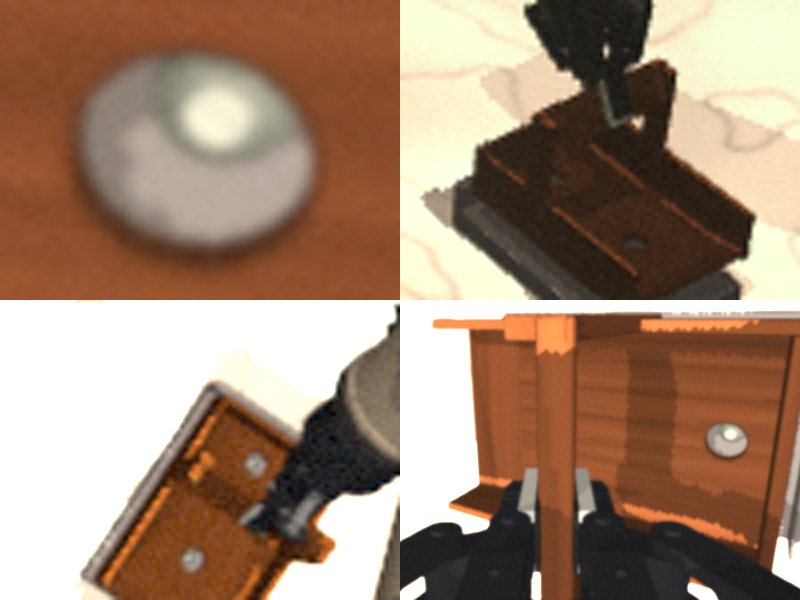

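The wrist crop shows the back peg's tip at tile (217,115) inside the hole, whose outline is centred on (197,148). The side and top tiles show the tray square over the stand, pegs visible through both holes. Computing the remaining offset now.

Run:
```python
from h import *
import pickle
s,im=pickle.load(open("pre2.pkl","rb"));T=wristT(s);k=np.linalg.inv(CI["wrist"]["mtx"])
def hit(tile,z):
    px=np.array(tile)*56/400+[362,187];d=T[:3,:3]@k@[*px,1];return T[:3,3]+d*(z-T[2,3])/d[2]
zu=.135-.0905
B=hit((217,115),.039)
Rz=R.from_euler("z",.628)
for zu in(.0425,.0445,.0465):
    h=(hit((197,148),zu+.008)+hit((197,148),zu))/2
    print(zu,"need (tray axes)",Rz.apply(B-h)[:2])
print("peg back world",B, "stand origin est",B[:2]-R.from_euler("z",-.628).apply([.0675,0,0])[:2])
# yaw in top view: dark/bright centroid of peg vs hole
im=optics.snapshot("top")[155:230,300:400];print(cv2.cvtColor(im,cv2.COLOR_RGB2GRAY)[34:48,56:72]);print(cv2.cvtColor(im,cv2.COLOR_RGB2GRAY)[58:72,40:56])
Tt=tcpT(s);Rt=Tt[:3,:3]@Rtool(0,0)[0].T;print(R.from_matrix(Rt).as_euler("ZYX"))
```

```text
0.0425 need (tray axes) [0.0009 0.0013]
0.0445 need (tray axes) [0.0007 0.0006]
0.0465 need (tray axes) [0.0006 0.    ]
peg back world [ 0.482  -0.3976  0.039 ] stand origin est [ 0.4274 -0.3579]
[[33 33 36 37 35 37 42 40 33 29 21 20 16 12 35 39]
 [35 35 34 33 38 37 39 39 39 37 35 26 20 14 25 26]
 [38 35 35 35 38 36 39 36 37 37 41 34 31 27 15 24]
 [39 37 33 36 38 38 38 33 37 37 36 40 38 38 33 20]
 [37 36 32 34 39 40 41 51 48 36 35 32 35 40 37 28]
 [34 33 36 37 37 39 53 62 62 51 32 37 40 42 32 26]
 [33 32 36 38 37 53 75 73 67 63 46 33 37 40 34 18]
 [35 35 31 37 39 53 72 69 66 69 53 32 38 37 32 20]
 [36 38 36 33 36 43 56 62 67 63 47 36 40 35 22 16]
 [32 36 37 33 34 36 47 53 53 48 42 40 34 18 11 11]
 [33 32 38 39 36 37 42 41 41 41 38 33 25 16 11 14]
 [33 33 36 38 38 37 37 33 37 41 44 44 36  6 16 16]
 [27 29 31 28 35 40 34 38 37 43 40 48 38 18 17  8]
 [27 26 28 30 33 35 33 33 35 40 33 26 27  9 16 20]]
[[38 37 40 42 38 36 40 35 39 36 33 37 39 38 41 38]
 [38 37 36 36 38 36 37 41 39 34 35 39 37 40 37 35]
 [40 40 41 36 39 39 35 39 39 38 36 39 39 40 37 42]
 [39 38 37 39 36 39 36 40 42 37 34 39 39 40 40 38]
 [41 36 32 40 38 37 45 52 50 46 37 42 38 37 37 35]
 [38 34 37 39 37 44 58 64 66 65 50 37 39 42 40 37]
 [35 39 40 39 38 49 76 77 70 72 55 34 40 38 35 38]
 [39 37 40 38 38 48 66 66 67 72 54 38 35 41 34 41]
 [38 36 38 38 41 40 58 65 69 62 45 33 39 38 37 37]
 [36 38 40 39 40 38 50 54 57 46 37 37 40 39 39 40]
 [39 37 38 35 34 40 38 42 40 36 36 39 40 35 40 41]
 [39 38 33 38 38 41 38 41 38 40 42 36 37 41 39 40]
 [36 37 38 36 41 40 41 42 38 40 39 36 39 41 40 42]
 [39 39 37 39 38 41 39 40 37 39 39 37 39 41 42 42]]
[-0.6298  0.0015 -0.0004]
```

Offset is under 1 mm and both pegs look alike in their holes, so I'll go down.

Call:
{"fn": "arm_command", "kwargs": {
  "series": [
    [0,0,0,0.02,0.15,0.23,0],
    [0,0,0,0.01,0.14,0.24,0],
    [0,0,0,0,0.12,0.22,0],
    [0,0,0,0,0.12,0.22,0],
    [0,0,0,0,0,0,0]
  ]
}}

```text
time: 21.0
tcp_pos: [0.4339, -0.3692, 0.1147]
tool_rot: [-2.388, -1.215, 0.311]
ft_force: [0.4, -0.2, -4.8]
finger_gap: 0.0101
grasp_force: 98.8
```

Call:
{"fn": "arm_command", "kwargs": {
  "series": [
    [0,0,0,0,0.03,0.05,0],
    [0,0,0,0,0.03,0.05,0],
    [0,0,0,0,0,0,0]
  ]
}}

```text
time: 21.38
tcp_pos: [0.4342, -0.3694, 0.1129]
tool_rot: [-2.389, -1.215, 0.31]
ft_force: [0.1, -0.1, -4.7]
finger_gap: 0.0108
grasp_force: 99.0
```

Call:
{"fn": "arm_command", "kwargs": {
  "series": [
    [0,0,0,0,0.03,0.04,0],
    [0,0,0,0,0.03,0.04,0],
    [0,0,0,0,0,0,0]
  ]
}}

```text
time: 21.75
tcp_pos: [0.4341, -0.3697, 0.1125]
tool_rot: [-2.389, -1.214, 0.311]
ft_force: [-5.7, 1.2, 16.6]
finger_gap: 0.0106
grasp_force: 101.3
```

Contact came at underside height 0.022 m, which is the plinth top, so the tray is seated. Releasing and backing off along the bar.

Call:
{"fn": "arm_command", "kwargs": {
  "series": [
    [0,0,0,0,-0.01,-0.02,0],
    [0,0,0,0,0,0,0.25],
    [0,0,0,0,0,0,0.45],
    [0,0,0,0,0,0,0.5],
    [0,0,0,0,0,0,0.5],
    [0,0,0,0,0,-0.2,0.5],
    [0,0,0,0,0,-0.5,0.5],
    [0,0,0,0,0,-0.9,0.5],
    [0,0,0,0,0,-0.9,0.5],
    [0,0,0,0,0,-0.9,0.5]
  ]
}}

```text
time: 23.0
tcp_pos: [0.4615, -0.3892, 0.1725]
tool_rot: [-2.39, -1.215, 0.31]
ft_force: [-1.3, 0.2, 0.7]
finger_gap: 0.0425
grasp_force: 0.0
```

Call:
{"fn": "arm_command", "kwargs": {
  "series": [
    [0,0,0,0,0,-1,0.5],
    [0,0,0,0,0,-1,0.5],
    [0,0,0,0,0,-1,0.5],
    [0,0,0,0,0,-1,0.5],
    [0,0,0,0,0,0,0.5],
    [0,0,0,0,0,0,0.5]
  ]
}}

```text
time: 23.75
tcp_pos: [0.4914, -0.411, 0.2408]
tool_rot: [-2.388, -1.215, 0.31]
ft_force: [-0.2, 0.0, -0.1]
finger_gap: 0.0427
grasp_force: 0.0
```

Run:
```python
from h import *
import pickle
s=monitor.state();print(s["tcp_pos"],s["ft_force"],s["finger_gap"],s["time"])
_,im0=pickle.load(open("pre2.pkl","rb"))
now={n:optics.snapshot(n) for n in("side","top")}
# brown wood mask: corners of tray in the two fixed views against the seated model
v=np.array([.4272,-.358,.022,-.629])
P=np.array([[95,64,46],[95,-64,46],[-95,64,46],[-95,-64,46],[-95,64,0],[-95,-64,0],[95,64,0],[95,-64,0],[22.9,64,120.8],[33.4,64,115],[22.9,-64,120.8],[33.4,-64,115]])/1e3
for n in now:
    i=now[n].astype(int);m=((i[...,0]>1.5*i[...,2]+8)&(i[...,0]>1.25*i[...,1]))
    q=proj(n,place(v,P));hull=cv2.convexHull(q.astype(np.float32))
    lo,hi=q.min(0).astype(int)-15,q.max(0).astype(int)+15
    mm=np.zeros_like(m);mm[lo[1]:hi[1],lo[0]:hi[0]]=m[lo[1]:hi[1],lo[0]:hi[0]]
    nn,l,st,_=cv2.connectedComponentsWithStats(mm.astype(np.uint8));b=1+st[1:,4].argmax()
    print(n,"seen box",st[b][:2],st[b][:2]+st[b][2:4],"model",q.min(0).round(),q.max(0).round())
g=cv2.cvtColor(now["top"],cv2.COLOR_RGB2GRAY)
for p in proj("top",place(v,[[.0675,0,.008],[-.0325,0,.008]])):
    x,y=p.round().astype(int);print((x,y));print(g[y-5:y+6,x-5:x+6])
```

```text
[ 0.4914 -0.411   0.2408] [-0.1546  0.0102 -0.0871] 0.042663452406485454 23.75
side seen box [315 114] [364 157] model [295.  96.] [367. 161.]
top seen box [323 179] [384 245] model [321. 178.] [385. 245.]
(np.int64(362), np.int64(195))
[[37 36 37 39 39 38 36 33 27 15 15]
 [35 35 37 39 38 36 36 32 34 30 20]
 [34 39 42 35 38 35 33 37 37 39 37]
 [33 37 42 49 57 49 38 36 35 40 40]
 [38 35 42 54 61 58 47 25 36 35 41]
 [39 36 43 53 62 77 69 45 32 37 38]
 [37 32 47 56 60 70 66 44 37 43 38]
 [34 36 43 46 50 56 48 41 35 40 40]
 [33 33 33 41 42 45 41 42 39 42 38]
 [33 35 38 37 38 37 40 42 39 40 37]
 [39 36 34 37 38 36 42 43 38 37 37]]
(np.int64(346), np.int64(219))
[[35 39 37 38 38 39 38 37 38 40 39]
 [40 36 37 36 39 36 35 36 37 37 40]
 [36 35 38 36 44 51 43 38 39 38 35]
 [38 37 40 47 53 53 57 42 31 39 35]
 [39 35 39 49 56 63 68 53 35 38 36]
 [35 40 37 48 56 78 75 57 41 38 38]
 [38 37 33 46 55 64 62 49 34 39 39]
 [38 36 36 41 55 53 51 45 35 38 40]
 [39 38 37 38 42 42 42 40 37 35 34]
 [39 35 35 39 37 35 35 35 40 37 38]
 [37 37 40 38 39 40 36 39 34 37 36]]
```

```bash
python3 -c "
from workcell import manip;print(manip.finish_job())"
```

```text
the job is handed in; nothing more can be done
None
```

The four pieces are in the bin, and the empty tray is seated on its stand, fully down with both pegs up through the holes, and released; handed in at about 24 s, result not reported back.

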